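# Gauge the cut length of a heat sink on the bench caliper

## Robot

A 6-joint arm with a two-finger parallel gripper is mounted at the origin on a cart in front of the work surface, level with it; the furniture and walls round the work are solid. World frame = base frame: x ahead of the robot, y to its left, z up, the work surface at z = 0. Lengths are in m, angles in rad, forces in N, time in s.
With the tool pointing down it reaches from about 0.275 to 0.825 m from the base axis. Payload 4.9 kg.
Tool frame: the origin (TCP) lies midway between the tips of the shut fingers; the grasp point (between the pads) lies 19 mm behind it (grip_point_offset is the distance from the TCP to the grasp point, in m); z points along the fingers, x is the direction in which the jaws open and shut, and the axes are right-handed (so a half turn about z gives the same grasp; the last joint's range is limited). The gripper opens to 85 mm and grips with 20 to 120 N. Pads are 22 mm wide; open, the fingers measure 114 mm over their backs; the gripper's body (76 mm by 85 mm) begins 54 mm behind the grasp point. The pads swing forward as they close: fully open they stand 13 mm farther back than shut.
Start: joints at [-1.288, 0.326, -0.193, 1.052, 0, 1.437], TCP at [0.223, -0.503, 0.231] pointing down, gripper open.
Joint ranges: [-2.65, 2.65], [-0.97, 1.79], [-1.3, 1.35], [-1.93, 2.1], [-1.47, 1.37], [-3.14, 3.14]. Speed limits (rad/s): [2.57, 2.57, 3.14, 3.14, 3.14, 3.14].

## Interface

Orientations are given as a rotation vector (axis times angle).
In Python, from cell import * gives the robot as it stands. Calls block until the motion is done:
- movep(position, orientation): joint-space move of the TCP to a pose.
- move_l(position, velocity=0.15, rot=None, until_force=None): straight line of the TCP; rot=None keeps the orientation; velocity is the mean speed in m/s. With until_force (N) it stops when the force on the tool has changed by that much, and returns True; else False.
- set_joints(angles): joint-space move.
- let_go() and grab(newtons=None): open the fingers fully, or close them until they stop; newtons is the grip in N (None keeps the last).
- sleep(seconds).
- ik(position, orientation): joint angles nearest the present ones, or None.
- get_state(): the state.
- grab_frame(name): name is "side" or "top"; returns a dict with "img" (384x512x3 uint8, red, green, blue), "fx", "fy", "cx", "cy" (pixels), "cam_to_world" (4x4, takes a point from camera to world coordinates). Camera axes: x right, y down, z forward; pixel columns grow to the right and rows downward; lengths in m; the calibration is good to about 2 mm. A picture is of the moment at which its call begins. There is no depth.
A pose or a line that the arm cannot do raises MotionError and nothing moves.
- sign_off(): hands the job in, once; it reports no verdict.
Trained networks look in the newest picture that a camera, given by its name, has taken for a name from the list of things; names that differ only in an ending like _2 or _b are one class to them, and where a whole thing is asked for, a point or a joint stands for the part that bears it (a point fixed in the world has none). Each returns a list of dicts, best first, with "score" (0 to 1); they miss things now and then, are a little off and sometimes report something else, mostly with a low value. They report only what shows in the picture. A call takes as long as a camera call. They do not tell look-alikes from the thing itself.
- spot_in(camera, name): "centre" ([column, row] in pixels, amid what is visible of it).
- silhouettes(camera, name): "mask" (384x512 bool, what is visible of it) and "centre" ([column, row] in pixels, amid what is visible of it).
- tip_of(camera, name): "centre" ([column, row] in pixels: a listed point, or the origin of a listed thing).
The state is a dict: "clock": time; "q": joint angles; "joint_velocities": joint speeds; "tau": joint torques, N m; "position": TCP position; "eef_rot": TCP orientation; "contact_force": force on the tool from outside, world axes, zero at the start; "wrist_torque": the same for the moment, N m; "finger_gap": opening from 0.0 (shut) to 1.0 (fully open).
Only numpy, scipy, OpenCV 4.12 (cv2) and the standard library are available. Lean on these libraries where they do the work, as an engineer would, in place of code of your own. Each camera call takes 0.05 s, during which the arm holds its last target.

## Task

Check the cut length of the smaller, five-finned heat sink on the bench caliper: slide the jaws open, stand the sink fins down on the comb bed so that its fins drop fully between the comb's fins, and let go of it. Then slide the carriage shut until the sink is held against the fixed jaw and the force pointer stands between the two marks, never running the sprung jaw back onto its stop, and let go. Leave the larger heat sink, the timer and the milk bottle where they stand.

Things in the scene. Friction and masses are not known exactly. Their poses are not given: they have to be found in the camera images.
- caliper: Bench caliper, fixed; place and heading vary. Origin on the bench under the comb bed; its y axis is the measuring direction (beam, comb fins and carriage run along y; opening is +y). Base 114 x 224 mm (x -30 to 84, y -58 to 166), top at z 12. Beam at x 58 to 68, z 34 to 54 mm. Carriage on it: x 47 to 79, 60 mm long, top z 62. End pillar x 49 to 77, y -56 to -30, top z 61 mm.
- comb_seat (a point): Middle of the comb bed's top, (0, 0, 22 mm) in the caliper's frame and axes. Bed 48 mm wide (x), y -27 to +33 mm. On it four upright comb fins along y, 3 mm thick, 14 mm tall, round-tipped, at x = -15, -5, +5, +15 mm. A sink fully down stands with its fins' undersides at this height; on the comb's tips it stands 14 mm higher.
- fixed_jaw_face (a point): Middle of the fixed jaw's measuring face, at (0, -29, 47 mm) in the caliper's frame, looking to +y. The jaw is a bar 10 mm thick along y, x -15 to +63, z 39 to 55 mm (it clears the comb).
- jaw_face (a point): Middle of the moving jaw's measuring face, looking to the caliper's -y; same bar shape and height as the fixed jaw, behind its face on the +y side. It moves with the carriage: 50 mm on the -y side of the thumb post when the spring is slack.
- heat_sink_center (a point): Centre of the smaller heat sink, the part to gauge: aluminium, loose, 0.1 kg (varies), 43 mm across the fins (x), 56 mm along them (y), 30 mm tall, standing on its fins. Top plate 8 mm; five fins 22 mm tall, 3 mm thick, at x = 0, +-10, +-20 mm: 2 mm play each side of a comb fin. Same either way round. Hold it by its long sides (43 mm apart); the jaws stand at its ends.
- coarse_sink: Larger aluminium heat sink with four coarse fins, 53 x 72 x 30 mm, loose; does not fit the comb; not to be moved. Origin under its centre. It, the small sink and the timer swap places.
- timer: White timer, 58 x 62 x 18 mm, loose, lying flat; not to be moved. Origin under its centre.
- milk_bottle: Capped milk bottle, 58 mm diameter, 112 mm tall, loose; not to be moved. Origin under its centre. Other tall things: drawers 0.2 m high from x 0.46 on at y below -0.08, window sill at y over 0.37, glassware beyond x 0.72.
- carriage (a joint): Place of the carriage on the beam in m, 0 (shut) to 0.095 (wide open). Stiff slide: it takes about 10 N to move and stays where it is left. Starts partly open, too narrow for the sink. Clear opening between the jaw faces = carriage + jaw.
- jaw (a joint): Travel of the sprung moving jaw back towards the carriage in m: 0 (slack) to 0.010 (on its stop). 800 N/m, no preload: 0.005 is 4 N on the sink. A pointer shows it on the carriage's white strip, whose marks stand at 0.002 and 0.008. Pushed by the jaw, the sink slides along the comb to the fixed jaw; once clamped, carriage + jaw = 0.056.
- thumb_post (a point): Grip point of the carriage's thumb post, for a pinch from above: upright black block, 14 mm thick along the caliper's y, 22 mm along its x, rising from the carriage's top (z 62) to z 92 mm; this point is in its middle at z 82 mm. Moves with the carriage; axes as the caliper's.
Mind the look-alikes: they are no part of the job. What is shaped like the part that bears heat_sink_center but purple is not meant.

How it is judged:
On the way, in this order (a step that is already met when the one before it is completed fails the run):
1. the jaws are open wider than the sink is long (value of joint carriage above 0.0575 m), for 0.1 s.
2. the sink stands fully down on the comb, fins interlaced, jaws open, and has been let go (z of heat_sink_center in the frame of comb_seat between 0.0125 and 0.0175 m and x of heat_sink_center in the frame of comb_seat between -0.0035 and 0.0035 m and y of heat_sink_center in the frame of comb_seat between -0.004 and 0.04 m and angle between the y axis of heat_sink_center and the y axis of comb_seat, either way round below 0.12 rad and angle between heat_sink_center's own z axis and vertical below 0.06 rad and value of joint jaw below 0.001 m and contact force between the fingers and anything else below 0.1 N), for 0.2 s.
At the end, for the whole second after the job is handed in: The small sink stands fully down on the comb (height +-2.5 mm, sideways +-3.5 mm, square within 0.05 rad), its end at the fixed jaw (within 2.5 mm), the moving jaw on its other end with the force pointer between the marks (jaw travel 1.8 to 8.2 mm), all at rest and let go (value of joint jaw between 0.0018 and 0.0082 m and z of heat_sink_center in the frame of comb_seat between 0.0125 and 0.0175 m and x of heat_sink_center in the frame of comb_seat between -0.0035 and 0.0035 m and y of heat_sink_center in the frame of comb_seat between -0.0035 and 0.0015 m and horizontal distance between heat_sink_center and jaw_face below 0.0305 m and angle between the y axis of heat_sink_center and the y axis of comb_seat, either way round below 0.05 rad and angle between heat_sink_center's own z axis and vertical below 0.06 rad and velocity of joint carriage between -0.002 and 0.002 m/s); the robot touches nothing.
It fails at once if the sprung jaw is run back onto its stop (value of joint jaw above 0.0094 m).
It fails at once if the larger heat sink is moved more than 15 mm (distance of coarse_sink from where it was at the start of the episode above 0.015 m).
It fails at once if the timer is moved more than 15 mm (distance of timer from where it was at the start of the episode above 0.015 m).
It fails at once if the milk bottle is moved more than 15 mm or tipped (distance of milk_bottle from where it was at the start of the episode above 0.015 m or angle between milk_bottle's own z axis and vertical above 0.3 rad).
It also fails if it takes over 64 s, if anything falls off the work surface, if the arm or the gripper's body presses on something with over 40 N, if the wrist force passes 120 N, or if a joint passes its speed limit or range.

## Working session

There is one attempt and no reset: what is moved stays moved. The work goes in short steps, each a Python script; the robot and the scene stay as the last script left them, time stands still between calls to the robot, and variables do not carry over. Pictures are saved under pics/ and viewed, and the job is handed in when it is done.

```bash
ls; mkdir -p pics
python3 - <<'E'
from cell import *
import cv2, numpy as np
s=get_state(); print(s['clock'],s['position'],s['eef_rot'],s['finger_gap'])
for c in ['side','top']:
    f=grab_frame(c); cv2.imwrite(f'pics/{c}0.png',f['img'][:,:,::-1])
    print(c,f['fx'],f['fy'],f['cx'],f['cy'],np.round(f['cam_to_world'],4).tolist())
    for n in ['caliper','comb_seat','fixed_jaw_face','jaw_face','heat_sink_center','coarse_sink','timer','milk_bottle','thumb_post']:
        print(n,[(round(d['score'],2),np.round(d['centre'],1).tolist()) for d in tip_of(c,n)][:3])
print(get_state()['clock'])
E
```

```text
pics
0.0 [ 0.2225053  -0.50235833  0.23050096] [-2.63200091e+00  1.71321738e+00  2.01658397e-03] 1.004433515102203
side 456.1409008341413 456.1409008341413 252.0211952736621 189.55037669946455 [[-0.4887, 0.6726, -0.5557, 1.0677], [0.8724, 0.3728, -0.3161, 0.3479], [-0.0055, -0.6393, -0.769, 0.8401], [0.0, 0.0, 0.0, 1.0]]
caliper [(0.95, [270.0, 249.6])]
comb_seat [(0.95, [270.6, 244.6])]
fixed_jaw_face [(0.97, [258.9, 227.9])]
jaw_face [(0.62, [271.1, 238.4])]
heat_sink_center [(0.64, [301.0, 186.7]), (0.52, [259.1, 228.2]), (0.4, [206.9, 159.9])]
coarse_sink [(0.89, [366.1, 219.4]), (0.7, [257.2, 228.8])]
timer [(0.8, [247.3, 172.3])]
milk_bottle []
thumb_post []
top 411.7980929248626 411.7980929248626 241.49981269151542 187.43937202296013 [[-0.023, -0.981, 0.1925, 0.3408], [-0.9997, 0.025, 0.0079, 0.022], [-0.0126, -0.1922, -0.9813, 1.0339], [0.0, 0.0, 0.0, 1.0]]
caliper [(0.68, [345.8, 241.5]), (0.55, [205.4, 172.2]), (0.49, [189.6, 132.3])]
comb_seat [(0.67, [207.8, 170.2])]
fixed_jaw_face [(0.85, [216.9, 168.8])]
jaw_face [(0.5, [206.4, 171.6])]
heat_sink_center [(0.84, [211.9, 234.7]), (0.62, [309.5, 225.8])]
coarse_sink [(0.57, [147.0, 239.3]), (0.25, [208.6, 168.5])]
timer [(0.62, [268.8, 232.0])]
milk_bottle [(0.71, [348.3, 239.3])]
thumb_post [(0.75, [187.2, 135.6])]
1.0
```

Run:
```python
import cv2
a=cv2.imread('pics/top0.png')[70:300,100:400]; cv2.imwrite('pics/top0z.png',cv2.resize(a,(780,598),interpolation=cv2.INTER_CUBIC))
a=cv2.imread('pics/side0.png')[110:310,150:410]; cv2.imwrite('pics/side0z.png',cv2.resize(a,(780,600),interpolation=cv2.INTER_CUBIC))
```

```text
(no output)
```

View pics/top0.png

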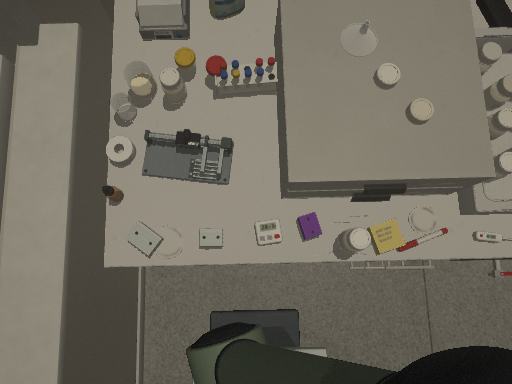

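View pics/side0.png

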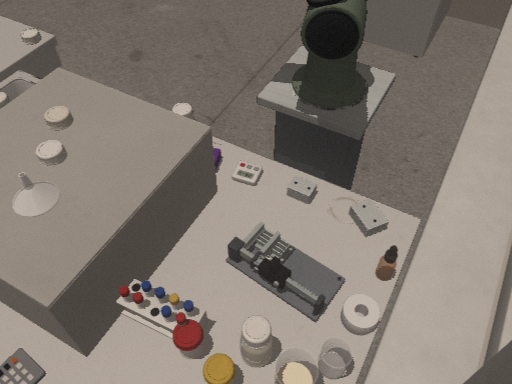

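```bash
sleep 1
```

```text
(no output)
```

View pics/top0z.png

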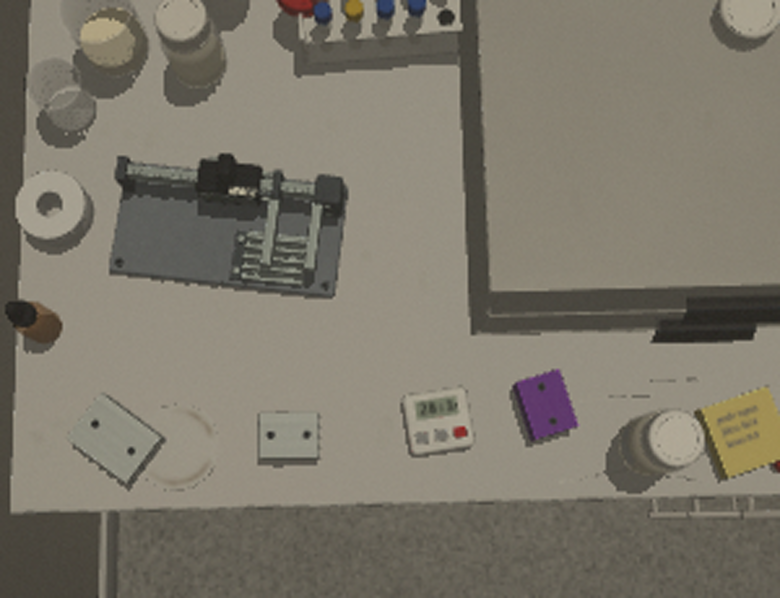

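View pics/side0z.png

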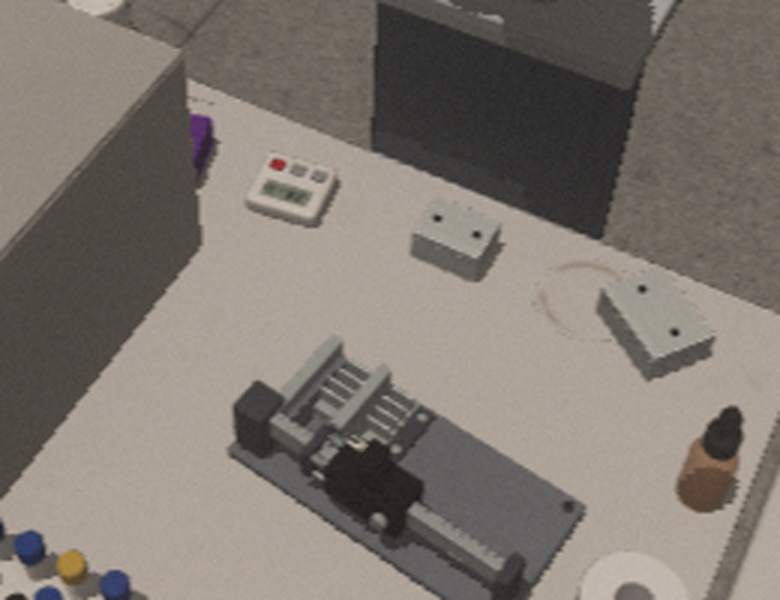

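Run:
```python
import cv2
a=cv2.imread('pics/top0.png')[122:190,138:238]; cv2.imwrite('pics/top0c.png',cv2.resize(a,(800,544),interpolation=cv2.INTER_CUBIC))
a=cv2.imread('pics/side0.png')[218:318,220:350]; cv2.imwrite('pics/side0c.png',cv2.resize(a,(780,600),interpolation=cv2.INTER_CUBIC))
```

```text
(no output)
```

View pics/top0c.png

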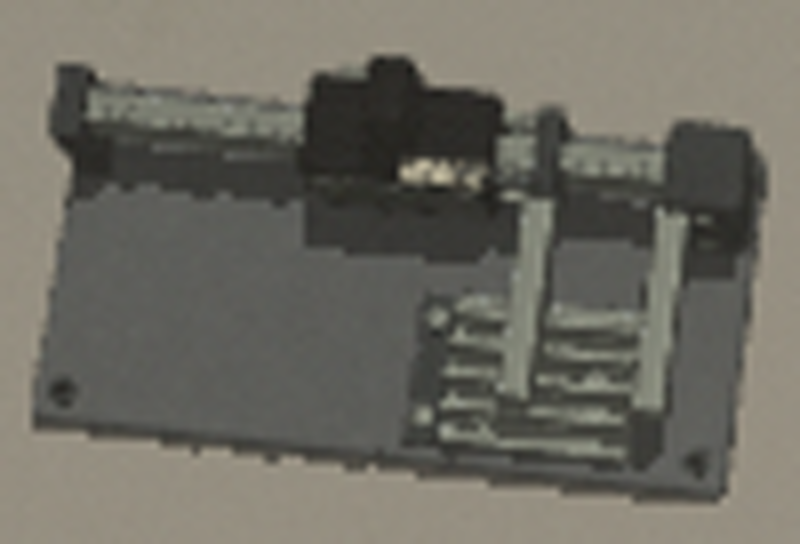

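View pics/side0c.png

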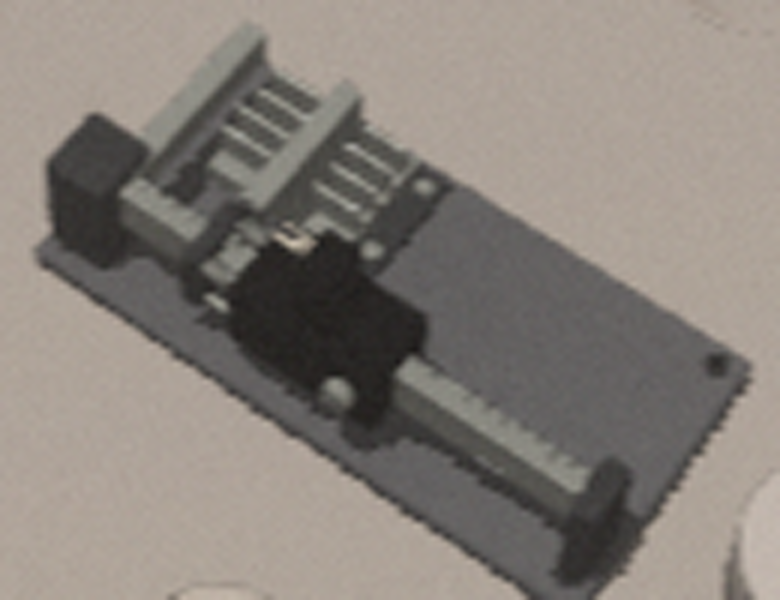

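```bash
python3 - <<'E'
import cv2
a=cv2.imread('pics/top0.png')[210:265,180:240]; b=cv2.imread('pics/side0.png')[165:220,275:335]
o=cv2.hconcat([cv2.resize(x,None,fx=6.5,fy=6.5,interpolation=cv2.INTER_CUBIC) for x in (a,b)]); print(o.shape); cv2.imwrite('pics/sink0.png',o)
E
cat > h.py <<'E'
import numpy as np, cv2
from scipy.optimize import least_squares
CAM={'side':(456.1409,252.0212,189.5504,np.array([[-0.4887,0.6726,-0.5557,1.0677],[0.8724,0.3728,-0.3161,0.3479],[-0.0055,-0.6393,-0.769,0.8401]])),
'top':(411.7981,241.4998,187.4394,np.array([[-0.023,-0.981,0.1925,0.3408],[-0.9997,0.025,0.0079,0.022],[-0.0126,-0.1922,-0.9813,1.0339]]))}
def proj(c,P):
    f,cx,cy,T=CAM[c]; p=(np.atleast_2d(P)-T[:,3])@T[:,:3]
    return np.c_[f*p[:,0]/p[:,2]+cx,f*p[:,1]/p[:,2]+cy]
def ray(c,uv,z):
    f,cx,cy,T=CAM[c]; d=T[:,:3]@np.array([(uv[0]-cx)/f,(uv[1]-cy)/f,1]); return T[:,3]+d*(z-T[2,3])/d[2]
def place(pose,L):
    x,y,a=pose; c,s=np.cos(a),np.sin(a); L=np.atleast_2d(L)
    return np.c_[x+c*L[:,0]-s*L[:,1],y+s*L[:,0]+c*L[:,1],L[:,2]]
def unz(uv,k,o): return (np.array(uv,float)+.5)/k-.5+np.array(o)
def fit(obs,x0):
    # obs: list (cam, uv, local mm)
    def r(p): return np.concatenate([(proj(c,place(p,np.array(l)/1000))[0]-uv) for c,uv,l in obs])
    s=least_squares(r,x0,loss='soft_l1',f_scale=1.); return s.x,r(s.x).reshape(-1,2)
E
python3 - <<'E'
from h import *
t=lambda u,v:unz((u,v),8,(138,122)); s=lambda u,v:unz((u,v),6,(220,218))
O=[('top',t(37,415),(-30,166,12)),('top',t(727,487),(-30,-58,12)),('top',t(637,408),(-15,-29,55)),('top',t(663,410),(-15,-39,55)),
('top',t(672,122),(77,-30,61)),('top',t(752,128),(77,-56,61)),('top',t(750,190),(49,-56,61)),('top',t(668,188),(49,-30,61)),
('side',s(40,245),(84,-58,12)),('side',s(748,365),(-30,166,12)),('side',s(50,160),(77,-56,61)),('side',s(97,113),(49,-56,61)),('side',s(150,150),(49,-30,61)),('side',s(97,185),(77,-30,61)),('side',s(245,22),(-15,-39,55)),('side',s(268,35),(-15,-29,55))]
for n in ['top','side','']:
    o=[k for k in O if n in k[0]]; p,r=fit(o,[.4,.1,0]); print(n,p.round(4)); print(r.round(1).tolist())
E
```

```text
(358, 780, 3)
top [ 0.5913  0.1157 -0.1356]
[[-0.5, 0.1], [0.3, 0.5], [-0.2, -0.5], [0.6, -0.3], [0.2, -1.3], [0.7, -1.0], [-0.4, 2.1], [-0.7, 1.3]]
side [ 0.5875  0.1196 -0.1494]
[[-1.6, 0.4], [1.2, 0.3], [-1.5, 0.1], [-0.6, -1.2], [0.5, -0.9], [0.7, 2.6], [0.2, -0.3], [0.1, -0.2]]
 [ 0.5891  0.1178 -0.144 ]
[[-1.3, 0.4], [-0.6, 1.5], [-1.2, 0.5], [-0.3, 0.7], [-0.4, -0.3], [0.1, 0.1], [-1.1, 3.2], [-1.4, 2.3], [-2.6, 0.9], [0.3, 0.1], [-2.6, 0.5], [-1.7, -0.9], [-0.5, -0.6], [-0.4, 3.0], [-1.0, -0.1], [-1.0, 0.1]]
```

View pics/sink0.png

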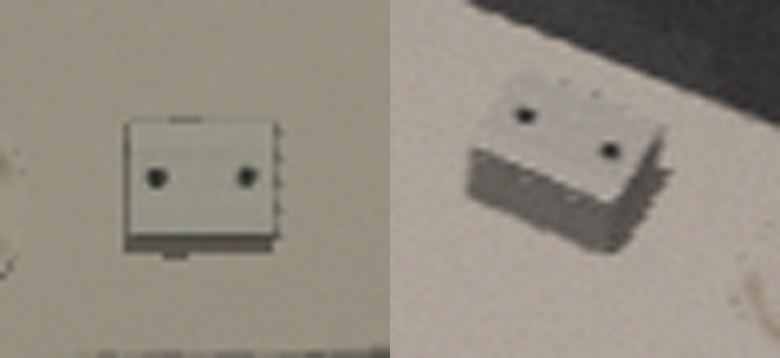

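```bash
cat > fit1.py <<'E'
from h import *
t=lambda u,v:unz((u,v),8,(138,122)); s=lambda u,v:unz((u,v),6,(220,218))
O=[('top',t(37,415),(-30,166,12)),('top',t(727,487),(-30,-58,12)),('top',t(637,408),(-15,-29,55)),('top',t(663,410),(-15,-39,55)),
('top',t(672,122),(77,-30,61)),('top',t(752,128),(77,-56,61)),
('side',s(748,365),(-30,166,12)),('side',s(50,160),(77,-56,61)),('side',s(97,113),(49,-56,61)),('side',s(150,150),(49,-30,61)),('side',s(245,22),(-15,-39,55)),('side',s(268,35),(-15,-29,55))]
P={}
for n in ['top','side','']:
    o=[k for k in O if n in k[0]]; p,r=fit(o,[.4,.1,0]); print(n,p.round(4)); print(r.round(1).tolist()); P[n]=p
a=lambda u,v:unz((u,v),6.5,(180,210)); b=lambda u,v:unz((u-390,v),6.5,(275,165))
S=[('top',a(127,122),(21.5,28,30)),('top',a(277,122),(21.5,-28,30)),('top',a(275,236),(-21.5,-28,30)),('top',a(127,236),(-21.5,28,30)),
('side',b(470,149),(21.5,-28,30)),('side',b(616,203),(21.5,28,30)),('side',b(664,127),(-21.5,28,30)),('side',b(515,75),(-21.5,-28,30))]
for n in ['top','side','']:
    o=[k for k in S if n in k[0]]; p,r=fit(o,[.4,.1,0]); print('sink',n,p.round(4)); print(r.round(1).tolist())
def boxes():
    L=[]
    def box(x0,x1,y0,y1,z0,z1):
        c=[(x,y,z) for x in(x0,x1) for y in (y0,y1) for z in (z0,z1)]
        for i in range(8):
            for j in range(i):
                if sum(u!=v for u,v in zip(c[i],c[j]))==1: L.append((c[i],c[j]))
    box(-30,84,-58,166,0,12); box(49,77,-56,-30,12,61); box(-15,63,-39,-29,39,55); box(-24,24,-27,33,22,22)
    for x in(-15,-5,5,15): box(x,x,-27,33,36,36)
    box(58,68,-30,140,54,54)
    return L
for c,(k,ox,oy,w,h) in {'top':(8,138,122,100,68),'side':(6,220,218,130,100)}.items():
  img=cv2.imread(f'pics/{c}0.png')[oy:oy+h,ox:ox+w]; img=cv2.resize(img,None,fx=k,fy=k,interpolation=cv2.INTER_CUBIC)
  for A,B in boxes():
    q=(proj(c,place(P[c],np.array([A,B])/1000))-[ox,oy]+.5)*k-.5
    cv2.line(img,*[tuple(int(v) for v in z) for z in q],(0,0,255),1)
  cv2.imwrite(f'pics/ov_{c}.png',img)
E
python3 fit1.py
```

```text
top [ 0.5903  0.1162 -0.1391]
[[-0.7, 0.2], [0.1, 0.9], [-0.5, -0.0], [0.3, 0.2], [0.1, -0.8], [0.6, -0.5]]
side [ 0.5882  0.1198 -0.1429]
[[1.4, 0.2], [-1.5, 0.6], [-0.6, -0.8], [0.6, -0.4], [0.0, -0.0], [0.0, 0.2]]
 [ 0.5892  0.1181 -0.1424]
[[-1.5, 0.4], [-0.7, 1.5], [-1.3, 0.5], [-0.5, 0.7], [-0.5, -0.4], [-0.1, 0.1], [0.4, 0.2], [-2.4, 0.7], [-1.6, -0.7], [-0.4, -0.4], [-0.9, 0.0], [-0.9, 0.2]]
sink top [ 0.4168  0.1081 -0.0215]
[[0.1, -0.1], [-0.0, -0.2], [0.1, 0.1], [-0.2, 0.1]]
sink side [0.4164 0.1102 0.0405]
[[-0.0, 0.5], [-0.0, 0.6], [-0.4, -0.5], [0.5, -0.6]]
sink  [0.4165 0.1091 0.0043]
[[-0.5, 0.3], [-0.7, -0.4], [-0.0, -0.1], [-0.4, 0.5], [-0.6, -0.1], [-1.0, 0.7], [-0.7, -0.2], [0.5, -0.9]]
```

View pics/ov_top.png

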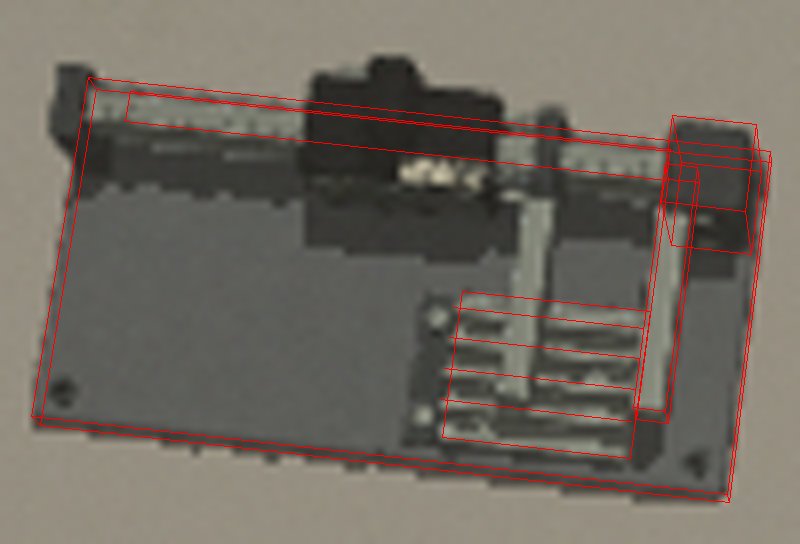

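View pics/ov_side.png

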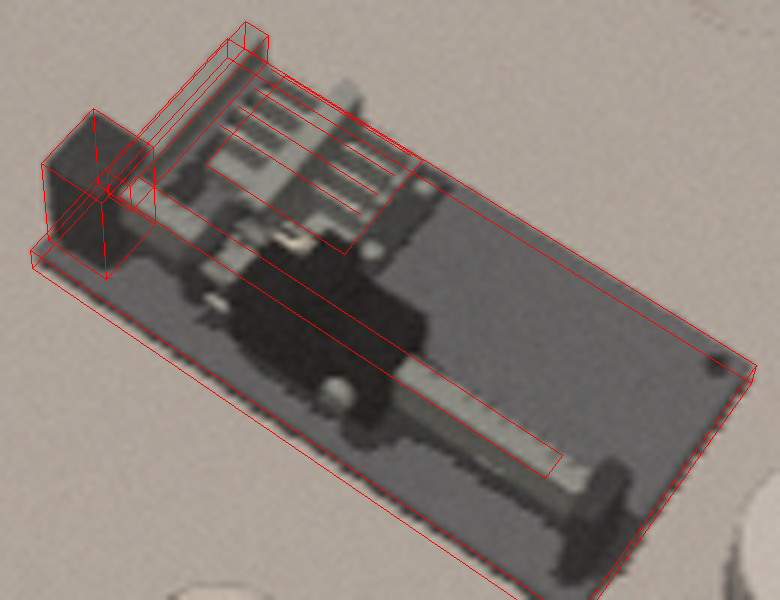

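```bash
cat >> h.py <<'E'
from scipy.spatial.transform import Rotation as R
def rv(psi): return (R.from_euler('z',psi)*R.from_euler('x',np.pi)).as_rotvec()
POSE=np.array([.5892,.1181,-.1424])
E
python3 - <<'E'
from h import *
from cell import *
for n,uv in [('top',unz((393,57),8,(138,122))),('top',unz((418,82),8,(138,122))),('top',unz((368,82),8,(138,122)))]:
    w=ray(n,uv,.092); d=w[:2]-POSE[:2]; c,s=np.cos(POSE[2]),np.sin(POSE[2]); print(w.round(4),'local',c*d[0]+s*d[1],-s*d[0]+c*d[1])
for c in ['side','top']:
  for n in ['thumb_post']:
    print(n,[(round(d['score'],2),np.round(d['centre'],1).tolist()) for d in tip_of(c,n)][:3],)
for y in (.04,.05):
  w=place(POSE,[.063,y,.066])[0]; print(w.round(4),proj('top',place(POSE,[.063,y,.082])),proj('side',place(POSE,[.063,y,.082])))
  for k in (0,1):
    print(ik(w,rv(POSE[2]+np.pi/2+k*np.pi)))
E
```

```text
[0.6727 0.1579 0.092 ] local 0.07699728981707564 0.051257842969820555
[0.6646 0.1504 0.092 ] local 0.0700818948234646 0.04266321927782693
[0.665  0.1654 0.092 ] local 0.06835687449774974 0.05758234956795273
thumb_post []
thumb_post [(0.75, [187.2, 135.6])]
[0.6572 0.1488 0.066 ] [[191.05929967 136.04699557]] [[268.21380086 259.65852464]]
[ 0.11314249  0.68711501 -0.04013066  0.84355066  0.          0.25554249]
[ 0.11314249  0.68711501 -0.04013066  0.84355066  0.         -2.88605016]
[0.6587 0.1587 0.066 ] [[186.97366148 135.59199226]] [[272.45027104 262.40917071]]
[ 0.12752021  0.6932332  -0.02819918  0.84936394  0.          0.26992021]
[ 0.12752021  0.6932332  -0.02819918  0.84936394  0.         -2.87167245]
```

```bash
sleep 0.1; echo
python3 - <<'E'
from h import *
from cell import *
o=rv(POSE[2]+np.pi/2)
w=place(POSE,[.063,.050,.066])[0]
movep([.38,.0,.27],o)
movep(w+[0,0,.08],o); print(get_state()['clock'])
hit=move_l(w,.1,until_force=8); s=get_state(); print(hit,s['position'],s['contact_force'],s['clock'])
for c in ['top','side']:
    f=grab_frame(c); cv2.imwrite(f'pics/{c}1.png',f['img'][:,:,::-1])
a=cv2.imread('pics/top1.png')[90:200,120:240]; b=cv2.imread('pics/side1.png')[180:310,200:340]
cv2.imwrite('pics/p1.png',cv2.hconcat([cv2.resize(x,(400,400),interpolation=cv2.INTER_CUBIC) for x in(a,b)]))
E
```

```text
4.3083
False [0.6592864  0.15869224 0.06680008] [ 0.62386667 -0.15341777  0.06935317] 5.2583
```

View pics/p1.png

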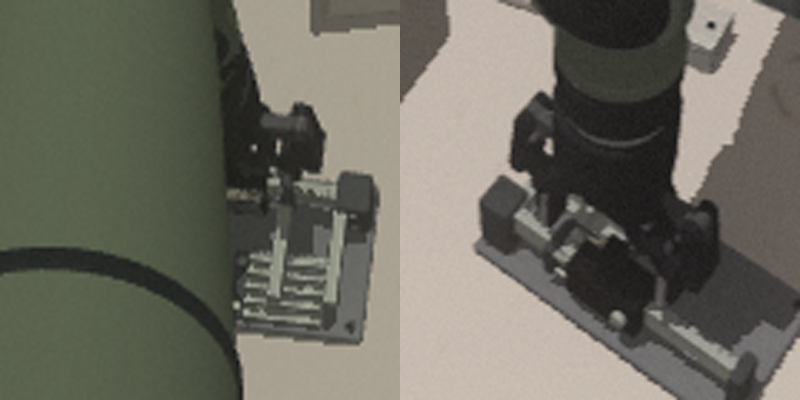

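Run:
```python
from h import *
from cell import *
grab(60); s=get_state(); print(s['finger_gap'],s['position'],s['contact_force'],s['clock'])
w=place(POSE,[.063,.107,0])[0]; w[2]=s['position'][2]
c,sn=np.cos(POSE[2]),np.sin(POSE[2])
# shift straight along caliper y from here
d=np.array([-sn,c,0])*.055
p=np.array(s['position'])+d
try: print(move_l(p,.06))
except Exception as e: print('ERR',e)
s=get_state(); print(s['finger_gap'],s['position'],s['contact_force'],s['clock'])
```

```text
0.14792282366686066 [0.6589626  0.16042524 0.06639658] [-0.17789591  4.83533089  1.27715584] 6.0083
False
0.15573751069769218 [0.66616698 0.21143468 0.06640604] [-1.98617322 -7.34711592  4.69727258] 7.1083
```

Run:
```python
from h import *
from cell import *
let_go(); s=get_state(); p=np.array(s['position']); print(p)
move_l(p+[0,0,.09],.2)
movep([.42,.05,.20],rv(np.pi)) if False else movep([.4165,-.02,.22],rv(0))
for c in ['top','side']:
    f=grab_frame(c); cv2.imwrite(f'pics/{c}2.png',f['img'][:,:,::-1])
print(get_state()['clock'],get_state()['q'],ik([.4165,.109,.03],rv(0)))
a=cv2.imread('pics/top2.png')[110:260,120:270]; b=cv2.imread('pics/side2.png')[160:320,200:360]
cv2.imwrite('pics/p2.png',cv2.hconcat([cv2.resize(x,(400,400),interpolation=cv2.INTER_CUBIC) for x in(a,b)]))
```

```text
[0.66675746 0.21495055 0.06640012]
9.825 [-2.24506577e-01  8.98555857e-02 -5.26966184e-01  9.54094100e-01
  9.80451462e-05  1.34506140e+00] [ 0.08416692  0.3774694  -0.74703886  0.44628806  0.          1.65496324]
```

View pics/p2.png

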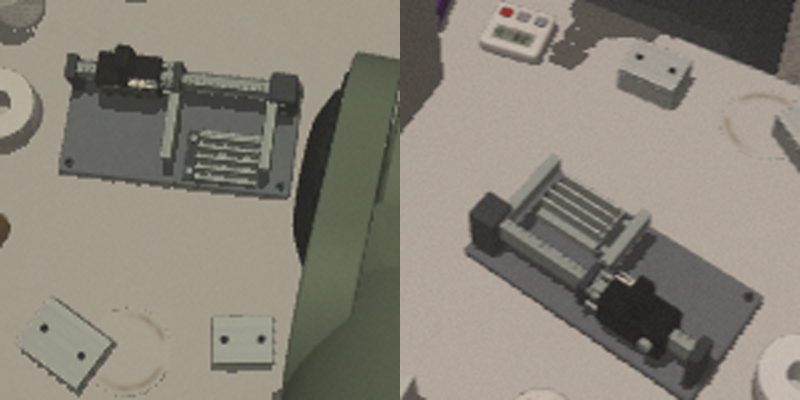

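Run:
```python
from h import *
from cell import *
o=rv(0.004)
movep([.4165,.1095,.10],o)
h=move_l([.4165,.1095,.008],.1,until_force=10); s=get_state(); print(h,s['position'],s['contact_force'])
grab(50); s=get_state(); print(s['finger_gap'],s['position'],s['eef_rot'],s['contact_force'],s['clock'])
p=np.array(s['position']); move_l(p+[0,0,.13],.15)
q=place(POSE,[-.0005,.006,0])[0]; o=rv(POSE[2])
movep([q[0],q[1],.085],o)
s=get_state(); print(s['finger_gap'],s['position'],s['eef_rot'],s['clock'])
for c in ['top','side']:
    f=grab_frame(c); cv2.imwrite(f'pics/{c}3.png',f['img'][:,:,::-1])
a=cv2.imread('pics/top3.png')[110:210,130:230]; b=cv2.imread('pics/side3.png')[190:300,210:320]
cv2.imwrite('pics/p3.png',cv2.hconcat([cv2.resize(x,(400,400),interpolation=cv2.INTER_CUBIC) for x in(a,b)]))
```

```text
False [0.41709201 0.109394   0.00850186] [0.79748595 1.33034469 0.92025197]
0.49269012754242 [0.41690608 0.10955262 0.008553  ] [-3.14156178e+00 -6.38744180e-03 -1.48646102e-03] [-1.21555269  0.48533129  6.09938176] 12.1083
0.4894614916059517 [0.58754644 0.12399954 0.08397264] [ 3.13315921 -0.22287265 -0.00565397] 13.8833
```

View pics/p3.png

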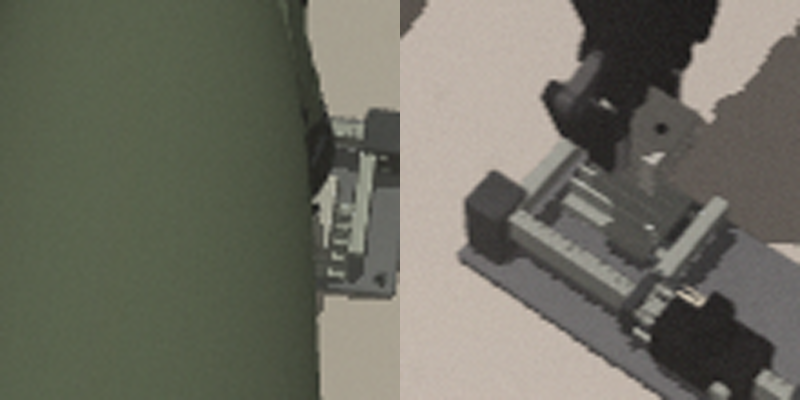

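Run:
```python
from h import *
from cell import *
q=place(POSE,[-.0005,.006,0])[0]
h=move_l([q[0],q[1],.050],.08,until_force=6); s0=get_state(); print(h,s0['position'],s0['contact_force'],s0['clock'])
h=move_l([q[0],q[1],.0325],.03,until_force=5); s=get_state(); 
F=np.array(s['contact_force'])-s0['contact_force']; c,sn=np.cos(POSE[2]),np.sin(POSE[2])
print(h,s['position'],F,'loc x',c*F[0]+sn*F[1],'loc y',-sn*F[0]+c*F[1],s['wrist_torque'],s['clock'])
```

```text
False [0.58939772 0.12411065 0.04986615] [ 0.59141683  0.36758534 -0.26621347] 14.575
False [0.58955231 0.1241317  0.03245189] [-0.33198705  0.03113929 -0.11273674] loc x -0.3330460203316963 loc y -0.016291243517456408 [-0.03403433 -0.00718121 -0.01749892] 15.3083
```

Run:
```python
from h import *
from cell import *
s=get_state(); p=np.array(s['position'])
q=place(POSE,[-.0007,.006,0])[0]
h=move_l([q[0],q[1],.0285],.02,until_force=5); s=get_state(); print(h,s['position'],s['contact_force'],s['clock'])
let_go(); s=get_state(); print(s['finger_gap'],s['position'],s['contact_force'],s['clock'])
sleep(.3); s=get_state(); print(s['finger_gap'],s['position'],s['contact_force'])
move_l(np.array(s['position'])+[0,0,.10],.12)
movep([.45,-.08,.25],rv(POSE[2]))
for c in ['top','side']:
    f=grab_frame(c); cv2.imwrite(f'pics/{c}4.png',f['img'][:,:,::-1])
print(get_state()['clock'])
a=cv2.imread('pics/top4.png')[120:200,130:230]; b=cv2.imread('pics/side4.png')[210:310,215:340]
cv2.imwrite('pics/p4.png',cv2.hconcat([cv2.resize(x,(400,s),interpolation=cv2.INTER_CUBIC) for x,s in((a,320),(b,320))]))
```

```text
True [0.59004058 0.12416905 0.03058448] [-1.26338835 -0.09331292  4.83552863] 15.5333
1.0011763449292772 [0.58899504 0.12410507 0.02932992] [0.14441004 0.51109312 0.00911637] 16.0333
0.9973063868181418 [0.58905433 0.12410319 0.02942126] [ 0.67696358  0.85082509 -0.07588752]
18.4833
```

View pics/p4.png

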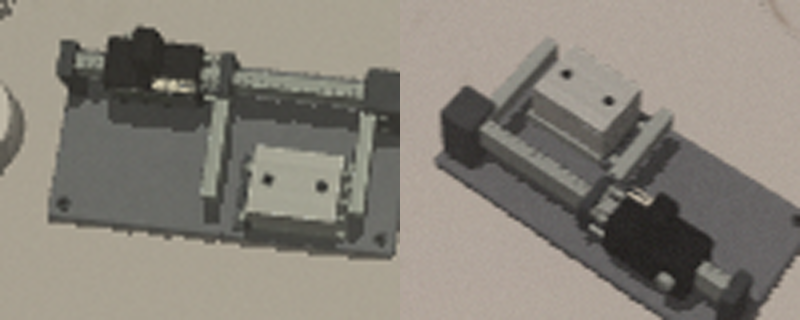

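Run:
```python
import cv2
a=cv2.imread('pics/top4.png')[125:190,150:240]; cv2.imwrite('pics/z4t.png',cv2.resize(a,(792,572),interpolation=cv2.INTER_CUBIC))
a=cv2.imread('pics/side4.png')[215:300,222:332]; cv2.imwrite('pics/z4s.png',cv2.resize(a,(770,595),interpolation=cv2.INTER_CUBIC))
```

```text
(no output)
```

View pics/z4t.png

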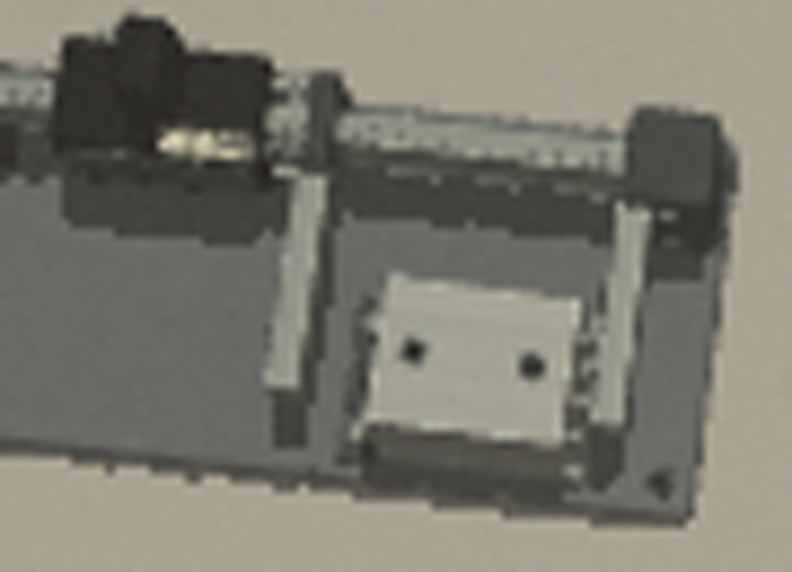

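View pics/z4s.png

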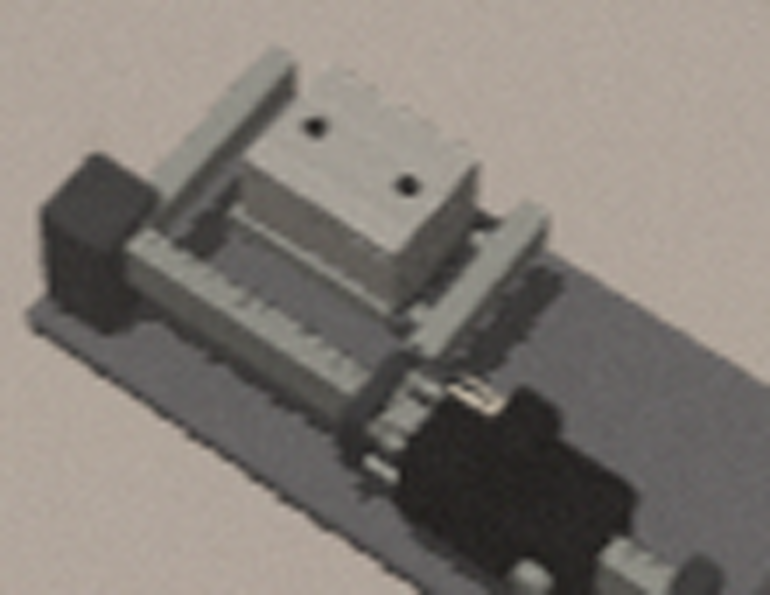

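Run:
```python
from h import *
t=lambda u,v,z:ray('top',unz((u,v),8.8,(150,125)),z); s=lambda u,v,z:ray('side',unz((u,v),7,(222,215)),z)
n=np.array([-np.sin(POSE[2]),np.cos(POSE[2]),0]); e=np.array([np.cos(POSE[2]),np.sin(POSE[2]),0]); O=np.r_[POSE[:2],0]
for nm,p in [('T fix near',t(590,425,.055)),('T mov near',t(298,388,.055)),('T mov near back',t(265,385,.055)),('T fix back',t(625,428,.055)),('T fix far',t(615,205,.055)),('T mov far',t(328,175,.055)),
 ('T post L',t(118,45,.092)),('T post R',t(182,45,.092)),
 ('T sink NL',t(365,425,.052)),('T sink NR',t(563,443,.052)),('T sink FL',t(388,275,.052)),('T sink FR',t(580,298,.052)),
 ('S fix near',s(295,68,.055)),('S mov near',s(525,203,.055)),('S mov back',s(548,215,.055)),('S fix back',s(270,50,.055)),('S sink',s(245,160,.052)),('S sink',s(395,250,.052)),('S sink',s(475,168,.052))]:
    print(nm,p.round(4)[:2],'loc',((p-O)@e).round(4),((p-O)@n).round(4))
```

```text
T fix near [0.5707 0.0898] loc -0.0143 -0.0306
T mov near [0.5833 0.171 ] loc -0.0133 0.0515
T mov near back [0.5844 0.1802] loc -0.0135 0.0608
T fix back [0.5695 0.0801] loc -0.0141 -0.0404
T fix far [0.6339 0.0821] loc 0.0493 -0.0293
T mov far [0.6448 0.1628] loc 0.0487 0.0521
T post L [0.6718 0.215 ] loc 0.068 0.1076
T post R [0.6713 0.1975] loc 0.07 0.0902
T sink NL [0.573  0.1527] loc -0.021 0.032
T sink NR [0.5664 0.0976] loc -0.0196 -0.0235
T sink FL [0.616  0.1463] loc 0.0226 0.0317
T sink FR [0.6079 0.0924] loc 0.0222 -0.0228
S fix near [0.5714 0.0932] loc -0.0141 -0.0272
S mov near [0.5812 0.1744] loc -0.0159 0.0546
S mov back [0.5817 0.1821] loc -0.0165 0.0622
S fix back [0.5692 0.0834] loc -0.0149 -0.0372
S sink [0.6059 0.0951] loc 0.0198 -0.0204
S sink [0.6121 0.148 ] loc 0.0184 0.0328
S sink [0.5755 0.1556] loc -0.0189 0.0352
```

Run:
```python
from h import *
from cell import *
n=np.array([-np.sin(POSE[2]),np.cos(POSE[2]),0]); ref=np.array([.66617,.21143,.0664]); o=rv(POSE[2]+np.pi/2)
movep([.45,.05,.27],o)
movep(ref+[0,0,.08],o)
print(move_l(ref,.1,until_force=8))
grab(60); s=get_state(); g=np.array(s['position']); print('grip',g,(g-ref)@n,s['finger_gap'],s['contact_force']@n,s['clock'])
base=np.array(ref)
t=(g-ref)@n
for d in (-.010,-.018):
    move_l(g+n*(d-t),.03); s=get_state(); print(d,((np.array(s['position'])-ref)@n).round(4),(np.array(s['contact_force'])@n).round(2))
f=grab_frame('side'); cv2.imwrite('pics/side5.png',f['img'][:,:,::-1]); print(s['clock'])
a=cv2.imread('pics/side5.png')[215:300,222:332]; cv2.imwrite('pics/z5s.png',cv2.resize(a,(770,595),interpolation=cv2.INTER_CUBIC))
```

```text
False
grip [0.66621421 0.21136144 0.0666721 ] -6.159220825160418e-05 0.1551816244227898 -0.3909150713519132 22.4083
-0.01 -0.0071 7.91
-0.018 -0.015 8.29
23.3083
```

View pics/z5s.png

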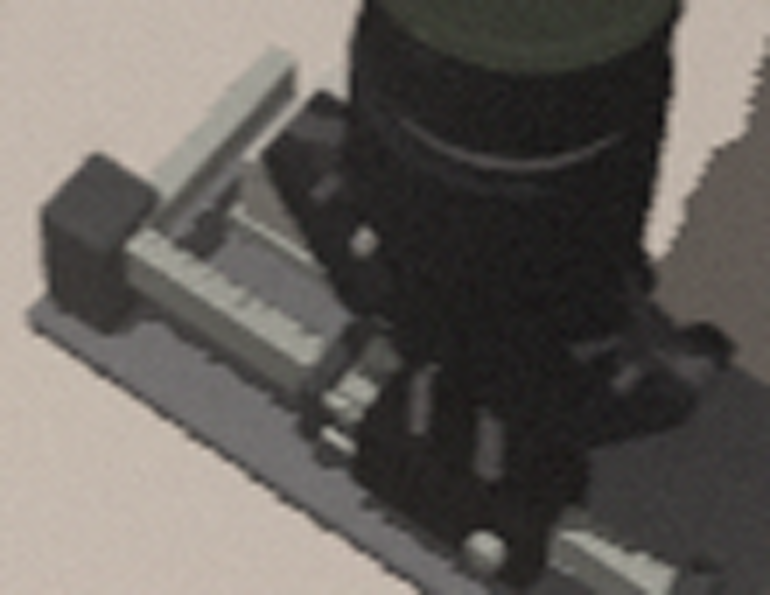

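Run:
```python
from h import *
from cell import *
n=np.array([-np.sin(POSE[2]),np.cos(POSE[2]),0]); ref=np.array([.66617,.21143,.0664]); 
g=np.array([0.66621421,0.21136144,0.0664])
d=-.018
for i in range(14):
    s=get_state(); a=(np.array(s['position'])-ref)@n
    print(round(d,4),round(a,4),(np.array(s['contact_force'])@n).round(2))
    if a<-.0300: break
    d-=min(.002,a+.0308) ; move_l(g+n*d,.02)
sleep(.2); s=get_state(); print(((np.array(s['position'])-ref)@n),np.array(s['contact_force'])@n,s['clock'])
f=grab_frame('side'); cv2.imwrite('pics/side6.png',f['img'][:,:,::-1]); print(s['clock'])
a=cv2.imread('pics/side6.png')[215:300,222:332]; cv2.imwrite('pics/z6s.png',cv2.resize(a,(770,595),interpolation=cv2.INTER_CUBIC))
```

```text
-0.018 -0.015 8.16
-0.02 -0.0167 8.66
-0.022 -0.0186 9.53
-0.024 -0.0205 10.44
-0.026 -0.0224 9.87
-0.028 -0.0244 9.79
-0.03 -0.0263 9.63
-0.032 -0.028 11.14
-0.034 -0.0296 12.44
-0.0352 -0.0304 13.33
-0.030395333376169197 13.205077847370427 25.8083
25.8083
```

View pics/z6s.png

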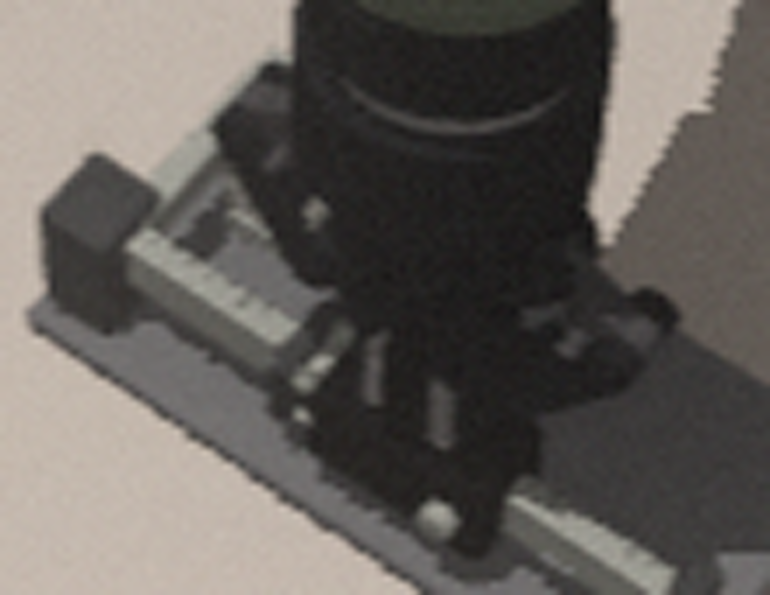

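Run:
```python
from h import *
from cell import *
n=np.array([-np.sin(POSE[2]),np.cos(POSE[2]),0]); ref=np.array([.66617,.21143,.0664]); 
g=np.array([0.66621421,0.21136144,0.0664])
move_l(g+n*-.0310,.02); s=get_state(); print((np.array(s['position'])-ref)@n,np.array(s['contact_force'])@n)
let_go(); s=get_state(); print((np.array(s['position'])-ref)@n,s['contact_force'])
move_l(np.array(s['position'])+[0,0,.10],.12)
movep([.45,-.08,.25],rv(POSE[2]+np.pi/2))
for c in ['top','side']:
    f=grab_frame(c); cv2.imwrite(f'pics/{c}7.png',f['img'][:,:,::-1])
print(get_state()['clock'])
a=cv2.imread('pics/top7.png')[125:190,150:240]; cv2.imwrite('pics/z7t.png',cv2.resize(a,(792,572),interpolation=cv2.INTER_CUBIC))
a=cv2.imread('pics/side7.png')[215:300,222:332]; cv2.imwrite('pics/z7s.png',cv2.resize(a,(770,595),interpolation=cv2.INTER_CUBIC))
```

```text
-0.030346809415664696 4.043776234993546
-0.031110118869909505 [-0.71492254  0.73242971 -0.0210591 ]
29.3
```

View pics/z7t.png

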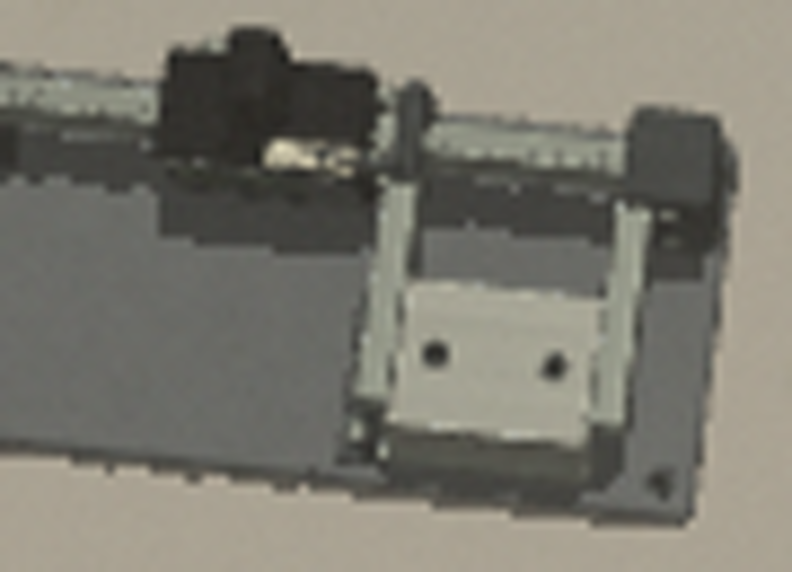

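View pics/z7s.png

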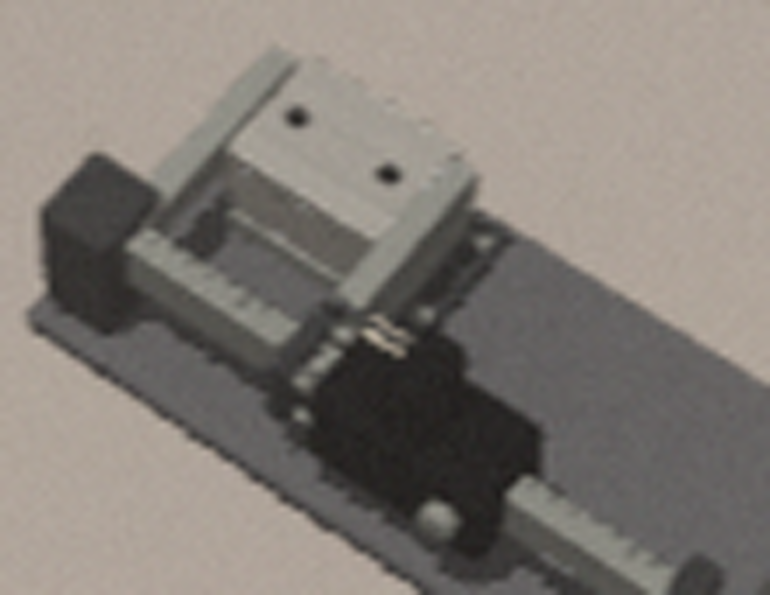

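Run:
```python
from cell import *
s=get_state(); print(s['contact_force'],s['clock']); sign_off()
```

```text
[0.21259763 0.30461069 0.17667048] 29.3
the job is handed in; nothing more can be done
```

The small five-finned sink is seated on the comb and clamped against the fixed jaw. I handed the job in at 29.3 s with the gripper clear of everything. The sign-off gives no verdict.

- **Opening:** I slid the carriage open to about 82 mm, measured at 81.4–82.1 mm in both cameras.
- **Seating:** The sink went down between the comb fins without catching. It landed at tool height 30.6 mm, against 30.5 mm expected for fully down, and I let go of it there.
- **Clamping:** The push force rose from about 9.7 N to 13.3 N over the last few millimetres, which puts the spring at about 4.4 mm. The carriage displacement gives about 4.6 mm. Both are inside the 2–8 mm marks and well short of the stop.
- **Last pictures:** The sink sits flush between both jaws. A rough pixel estimate of the jaw travel came out between 3.6 and 5.9 mm. The pointer itself is too small in the images to read exactly.
- **Disagreements:** The two cameras differed by about 2–4 mm on the caliper's position. I used a joint fit, and the free drop onto the comb bore it out.
- **Other objects:** I never moved the gripper onto the larger sink, the timer or the milk bottle. I did not measure their positions again at the end.

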